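Stack the empty module tray

TASK

Take the empty yellow tray out of the filing rack, where it stands on edge, and lay it down on the bench right side up with your hand off it. Then take it again and lower it gently onto the loaded blue tray, square with it, until all four feet have gone fully home in the corner sockets, and only then let go: no dropping it. Leave the blue tray and everything else in place.

Things in the scene. Friction and masses are not known exactly. Their poses are not given: they have to be found in the camera images.
- yellow_tray: Empty yellow two-compartment stacking tray, 0.25 to 0.45 kg, 130 mm wide (x), 190 long (y), 58 high (z, out of its mouth). Origin: middle, level with the tips of its feet. Box from z = 8 (underside) to 58 (rim), floor and walls 4 mm (rim bead of long walls 11). Symmetrical under a half turn. At the start on edge in a rack bay: wall x = +65 down, x = -65 on top, underside roughly towards the robot.
- yellow_spine (a point): Top middle of the yellow tray's spine (tray x = 0, y = 0, z = 58 mm): a full-length upright wall 12 mm thick along tray y, from floor to rim height. It is the grip when the tray lies flat; the empty compartments on both sides are 55 mm wide and 46 mm deep. Axes as the tray.
- yellow_edge (a point): Middle of the yellow tray's long wall that is on top at the start (tray x = -65, y = 0, z = 33 mm), then 136 mm above the bench. There the tray is 50 mm thick from underside to rim (along tray z), the grip while it stands. Axes as the tray.
- yellow_foot (a point): Tip of one of the yellow tray's four feet, round studs 14 mm in diameter, 8 mm high, square-ended with hardly any bevel, at tray x = +-52.5, y = +-82.5 mm (this one: +, +). Axes as the tray.
- lower_tray: Blue stacking tray of the same make and sizes, loaded with cartons and bolts (below the rim), 2.4 kg, standing loose on its feet on the bench. Origin: middle, level with the feet's tips; x across (130 mm), y along (190), z up, rim at 58. With the upper tray home, underside on this rim, its origin is 50 mm above this one; with feet standing on the rim, 58. Either way round is right.
- blue_socket (a point): Middle of the mouth of one of the blue tray's four corner sockets, at tray x = +-52.5, y = +-82.5, z = 58 mm (this one: +, +): 17 mm square, 11 mm deep, open at the top, so 1.5 mm of play round a foot. Axes as the tray.
- rack: Grey filing rack fixed to the bench at its left or right: steel plate 215 (x) by 200 mm (y), 6 thick, with two bays centred at x = -52 and +52 mm, each between two upright wire hoops 74 mm apart, 140 wide along y, 67 high. Each bay holds one tray on edge, about parallel to the rack's y. Origin: middle of the underside. The bench between rack and blue tray is free.
- grey_tray: Grey tray just like the yellow one, standing in the other bay of the rack in the same way; leave it. Same origin and axes as the yellow tray.
- carton: Cardboard carton 60 x 85 x 55 mm at the back of the bench; origin centre of underside.
- grease_jar: Round jar with red cap, 64 mm in diameter, 75 mm high, at the back; origin centre of underside.
- screwdriver: Screwdriver about 190 mm long, lying across the bench behind the middle; origin on its axis near the bench, handle towards its -x.
- bearing: Steel ball bearing ring, 52 mm outside, 15 mm high, at the front left; origin centre of underside.
- red_box: Small open red box 85 x 60 x 38 mm with brass nuts, at the front right; origin centre of underside.
- spanner: Spanner about 170 mm long, lying at the back left; origin near its middle, handle towards its -x.

How it is judged:
By the outcome, as a careful person would: the job done as asked, in the order asked, and still so for the second after the job is handed in, with the robot touching nothing.
It also fails if it takes over 67 s, if anything falls off the work surface, if the arm or the gripper's body presses on something with over 40 N, if the wrist force passes 120 N, or if a joint passes its speed limit or range.

ROBOT

A 6-joint arm with a two-finger parallel gripper is mounted at the origin on the work surface. World frame = base frame: x ahead of the robot, y to its left, z up, the work surface at z = 0. Lengths are in mm, angles in rad, forces in N, time in s.
With the tool pointing down it reaches from about 250 to 800 mm from the base axis. Payload 3.9 kg.
Tool frame: the origin (TCP) lies at the very end of the fingers, on their centre line; the grasp point (between the pads) lies ctrl.pinch_z behind it (ctrl.pinch_z is the distance from the TCP to the grasp point, in mm); z points along the fingers, y is the line along which they close (so a half turn about z gives the same grasp; the last joint's range is limited). The gripper opens to 85 mm and grips with 20 to 120 N. Pads are 22 mm wide; open, the fingers measure 114 mm over their backs; the gripper's body (76 mm by 85 mm) begins 54 mm behind the grasp point. The pads swing forward as they close: fully open they stand 13 mm farther back than shut.
Start: joints at [-1.142, 0.26, -0.138, 1.173, 0, 1.571], TCP at [218.279, -477.462, 192.604] pointing down, gripper open.
Joint ranges: [-2.78, 2.78], [-0.83, 1.72], [-1.28, 1.37], [-1.9, 2.12], [-1.57, 1.48], [-3.14, 3.14]. Speed limits (rad/s): [2.57, 2.57, 3.14, 3.14, 3.14, 3.14].

INTERFACE

Orientations are given as [roll, pitch, yaw] about the fixed x, y, z axes, in that order (R = Rz(yaw) Ry(pitch) Rx(roll)).
In Python, from bench import ctrl, capture, spotter gives the robot as it stands.
- The arm moves only by the shell command python3 -m inch 'ROWS' [FORCE]. ROWS is JSON, a list of rows, each a list of 3 entries, a list of its own where there are three numbers: the turn, a rotation vector about the tool's x, y, z in rad, then the shift along the tool's x, y, z in cm, then the opening, from 0 (shut) to 1 (fully open). In form: [[[rx, ry, rz], [tx, ty, tz], claw], ...]. A call has exactly 10 rows; each row is the pose to reach, as a shift and turn from the pose commanded when the call began, along the tool's axes at that moment; what a row does not reach only later rows make up. A row lasts 1/10 s, in which the tool goes at most 50 mm and 8.59 degrees, less where a joint would pass 70% of its speed; a pose out of reach is approached as far as the arm can. A call with a gripper value outside its range is refused whole. The fingers move at their own pace and stop on an object; FORCE is the grip in N (left out, the last holds). Time passes only in rows, so rows that repeat a pose let the fingers close, or fill a call up. It gives the time, the measured TCP pose, the force, the opening and the grip force at its end, in the units of the state.
- ctrl.observe(): the state, without advancing time (a new reading comes with each control period).
- capture(name): name is "scene" or "top" or "wrist"; returns a dict with "image" (480x640x3 uint8, red, green, blue), "fx", "fy", "cx", "cy" (pixels), "R" (3x3) and "t" (3): a world point X has camera coordinates R X + t. Camera axes: x right, y down, z forward; pixel columns grow to the right and rows downward; lengths in mm; the calibration is good to about 2 mm. The wrist camera is an equidistant fisheye: a pixel r from the principal point sees the ray r / f radians off the axis. A picture is of the moment at which its call begins. There is no depth.
- ctrl.sign_off(): hands the job in; it is judged then, once.
Trained networks look in a picture, given as the dict that the camera call returned (one of the last four; its "shot" number tells which), for a name from the list of things; names that differ only in an ending like _2 or _b are one class to them, and where a whole thing is asked for, a point or a joint stands for the part that bears it (a point fixed in the world has none). Each returns a list of dicts, best first, with "score" (0 to 1); they miss things now and then, are a little off and sometimes report something else, mostly with a low value. They report only what shows in the picture. A call takes as long as a camera call.
- spotter.look_for(query, picture): "centre" ([row, column] in pixels, amid what is visible of it).
- spotter.silhouettes(query, picture): "pixels" (480x640 bool, what is visible of it) and "centre" ([row, column] in pixels, amid what is visible of it).
- spotter.landmark_of(query, picture): "centre" ([row, column] in pixels: a listed point, or the origin of a listed thing).
The state is a dict: "clock": time; "joints": joint angles; "joint_vel": joint speeds; "effort": joint torques, N m; "tool_pos": TCP position; "tool_rot": TCP orientation; "force": force on the tool from outside, world axes, zero at the start; "ft_torque": the same for the moment, N m; "grip_width": opening from 0.0 (shut) to 1.0 (fully open); "grip_force": force on a finger pad.
Only numpy, scipy, OpenCV 4.12 (cv2) and the standard library are available. Lean on these libraries where they do the work, as an engineer would, in place of code of your own. Each camera call takes 0.05 s, during which the arm holds its last target. There are 200 camera calls.

## Working session

There is one attempt and no reset: what is moved stays moved. The work goes in short steps, Python scripts to look and compute and a shell command to move; the robot and the scene stay as the last step left them, time stands still between calls to the robot, and variables do not carry over. Pictures are saved under pics/ and viewed, at most 10 in all, crops included, and the job is handed in when it is done.

```bash
ls; mkdir -p pics; cat > h.py <<'E'
import numpy as np,cv2
from bench import ctrl,capture,spotter
from scipy.spatial.transform import Rotation as Ro
def rgb(p,n): cv2.imwrite('pics/'+n,cv2.cvtColor(p['image'],cv2.COLOR_RGB2BGR))
def ray(p,rc):
    r,c=rc; R=np.array(p['R']);t=np.array(p['t'])
    u=np.array([(c-p['cx'])/p['fx'],(r-p['cy'])/p['fy']])
    if p.get('fish'):
        th=np.linalg.norm(u); d=np.r_[u/max(th,1e-9)*np.sin(th),np.cos(th)]
    else: d=np.r_[u,1]
    return -R.T@t, R.T@(d/np.linalg.norm(d))
def atz(p,rc,z):
    o,d=ray(p,rc); return o+d*(z-o[2])/d[2]
def tri(obs):
    A=np.zeros((3,3));b=np.zeros(3);L=[]
    for p,rc in obs:
        o,d=ray(p,rc);M=np.eye(3)-np.outer(d,d);A+=M;b+=M@o;L.append((o,d))
    x=np.linalg.solve(A,b); return x,[round(float(np.linalg.norm((np.eye(3)-np.outer(d,d))@(x-o))),1) for o,d in L]
def cap(n):
    p=capture(n); p['fish']=(n=='wrist'); return p
E
python3 - <<'E'
from h import *
np.set_printoptions(precision=1,suppress=True)
s=cap('scene');t=cap('top');w=cap('wrist')
rgb(s,'s0.png');rgb(t,'t0.png');rgb(w,'w0.png')
print(s.keys(), [ray(p,(240,320)) for p in(s,t,w)],s['fx'],t['fx'],w['fx'],ctrl.pinch_z)
for q in ['yellow_tray','yellow_edge','yellow_spine','yellow_foot','lower_tray','blue_socket','rack','grey_tray']:
    for n,p in(('s',s),('t',t),('w',w)):
        print(q,n,[(np.round(d['centre'],1).tolist(),round(d['score'],2)) for d in spotter.landmark_of(q,p)][:5])
o=ctrl.observe();print(o['tool_rot'],o['clock'])
E
```

```text
pics
dict_keys(['image', 'fx', 'fy', 'cx', 'cy', 'R', 't', 'shot', 'fish']) [(array([1094.4,  251.5, 1038.7]), array([-0.5, -0.2, -0.8])), (array([ 421.8,   45.4, 1181.4]), array([ 0.1, -0. , -1. ])), (array([ 295.2, -442. ,  373.4]), array([-0.3, -0.2, -0.9]))] 535.4526807614621 550.0740074913082 371.64829954431775 18.700000000000003
yellow_tray s [([223.8, 236.7], 0.66), ([249.7, 430.6], 0.62), ([216.1, 210.2], 0.37)]
yellow_tray t [([272.7, 204.6], 0.79)]
yellow_tray w []
yellow_edge s [([254.0, 432.1], 0.73), ([221.1, 236.3], 0.44)]
yellow_edge t [([250.6, 198.2], 0.72)]
yellow_edge w []
yellow_spine s [([279.8, 428.9], 0.6)]
yellow_spine t []
yellow_spine w []
yellow_foot s [([276.8, 466.8], 0.87), ([347.0, 283.5], 0.57), ([216.6, 209.8], 0.29)]
yellow_foot t []
yellow_foot w []
lower_tray s [([218.4, 211.5], 0.81)]
lower_tray t [([242.2, 450.0], 0.67)]
lower_tray w []
blue_socket s [([222.3, 233.6], 0.71)]
blue_socket t [([229.8, 414.2], 0.91)]
blue_socket w []
rack s [([278.2, 429.9], 0.54), ([146.8, 242.0], 0.52)]
rack t [([240.1, 202.0], 0.63)]
rack w []
grey_tray s [([297.2, 426.5], 0.8)]
grey_tray t [([223.9, 200.2], 0.91)]
grey_tray w []
[3.1 0.  0.4] 1.35
```

View pics/s0.png

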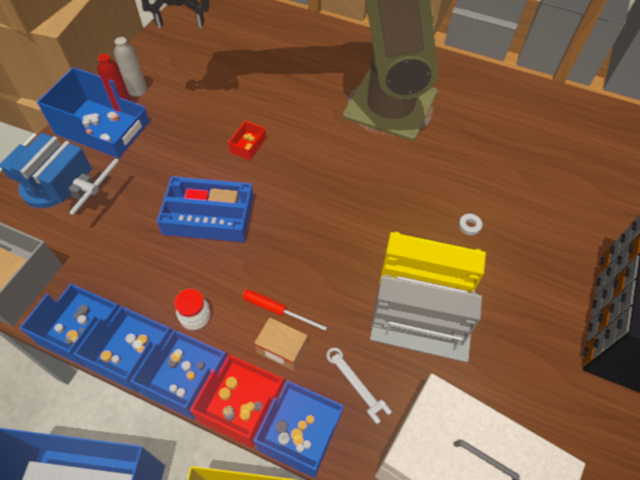

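View pics/t0.png

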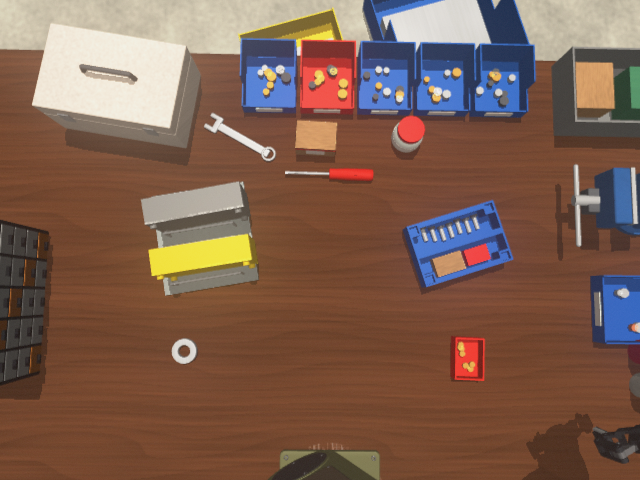

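Scene view: yellow tray on edge at (255,432), nearer the robot than the grey one. Blue tray at (210,205). Top view: the yellow tray's top edge runs from (262,150) to (246,253), and the blue tray is at (245,457). The bench between them is clear.

```bash
python3 - <<'E'
from h import *
np.set_printoptions(precision=1,suppress=True)
print([a for a in dir(ctrl) if a[0]!='_'])
s=cap('scene');t=cap('top')
e1=spotter.landmark_of('yellow_edge',t)[0]['centre'];e2=spotter.landmark_of('yellow_edge',s)[0]['centre']
print('edge tri',tri([(t,e1),(s,e2)]),'top@136',atz(t,e1,136),atz(s,e2,136))
for q,z in(('yellow_tray',136),('grey_tray',136),('lower_tray',58)):
    d=spotter.silhouettes(q,t)[0];m=d['pixels'].astype(np.uint8)
    c=cv2.findContours(m,0,2)[0];c=max(c,key=cv2.contourArea)[:,0]
    P=np.array([atz(t,(r,cc),z)[:2] for cc,r in c],np.float32)
    r=cv2.minAreaRect(P);print(q,d['score'],r,cv2.boxPoints(r).tolist())
for q,z in(('rack',6),('screwdriver',10),('carton',55),('grease_jar',75),('bearing',15),('red_box',38)):
    for d in spotter.look_for(q,t)[:1]: print(q,d['score'],atz(t,d['centre'],z))
print(ctrl.observe()['tool_rot'])
E
```

```text
['PlanningError', 'observe', 'pinch_z', 'sign_off']
edge tri (array([495.3, 254.1, 132.5]), [2.3, 2.3]) top@136 [494.5 255.7 136. ] [498.5 251.9 136. ]
yellow_tray 0.76 ((488.3100891113281, 248.41119384765625), (67.09620666503906, 203.80093383789062), 9.899008750915527) [[437.7435302734375, 343.02728271484375], [472.77935791015625, 142.26046752929688], [538.8766479492188, 153.79510498046875], [503.8408203125, 354.5619201660156]]
grey_tray 0.66 ((582.3931274414062, 266.4092102050781), (76.82334899902344, 200.28070068359375), 10.948576927185059) [[525.6611328125, 357.4313659667969], [563.7000732421875, 160.79615783691406], [639.1251220703125, 175.38705444335938], [601.086181640625, 372.02227783203125]]
lower_tray 0.8 ((531.2284545898438, -258.01885986328125), (133.27120971679688, 202.10533142089844), 18.41533851623535) [[436.0823059082031, -183.1913299560547], [499.9280090332031, -374.9471740722656], [626.3746337890625, -332.84637451171875], [562.5289306640625, -141.09054565429688]]
rack 0.72 [460.7 258.4   6. ]
screwdriver 0.7 [684.  -29.9  10. ]
carton 0.86 [755.8  31.6  55. ]
grease_jar 0.74 [ 753.8 -159.2   75. ]
bearing 0.62 [315.7 301.1  15. ]
red_box 0.89 [ 294.4 -278.5   38. ]
[-3.1  0.   0.4]
```

```bash
cat >> h.py <<'E'
def goal(pos,R):
    o=ctrl.observe();R0=Ro.from_euler('xyz',o['tool_rot'])
    print('rotvec',np.round((R0.inv()*R).as_rotvec(),3),'shift cm',np.round(R0.inv().apply(np.array(pos)-o['tool_pos'])/10,2),'clk',o['clock'])
def down(yawdeg): return Ro.from_euler('xyz',[np.pi,0,np.radians(yawdeg)])
E
python3 - <<'E'
from h import *
goal([496,254,250],down(100))
E
```

```text
rotvec [-0.     0.    -1.317] shift cm [ 55.67 -54.98  -5.74] clk 2.0
```

```bash
python3 -m inch '[[[0,0,0],[3,-3,-6],1],[[0,0,-1.317],[55.7,-55,-6],1],[[0,0,-1.317],[55.7,-55,-6],1],[[0,0,-1.317],[55.7,-55,-6],1],[[0,0,-1.317],[55.7,-55,-6],1],[[0,0,-1.317],[55.7,-55,-6],1],[[0,0,-1.317],[55.7,-55,-6],1],[[0,0,-1.317],[55.7,-55,-6],1],[[0,0,-1.317],[55.7,-55,-6],1],[[0,0,-1.317],[55.7,-55,-6],1]]'
python3 -c "
from h import *
goal([496,254,250],down(100))"
```

```text
clock: 3.0
tool_pos: [388.6, -27.9, 245.3]
tool_rot: [3.14, 0.001, 1.751]
force: [2.6, -0.9, 0.6]
grip_width: 0.999
grip_force: 0.0
rotvec [0.001 0.001 0.006] shift cm [25.81 15.63 -0.46] clk 3.0
```

```bash
python3 -m inch '[[[0,0,0],[25.8,15.6,-0.5],1],[[0,0,0],[25.8,15.6,-0.5],1],[[0,0,0],[25.8,15.6,-0.5],1],[[0,0,0],[25.8,15.6,-0.5],1],[[0,0,0],[25.8,15.6,-0.5],1],[[0,0,0],[25.8,15.6,-0.5],1],[[0,0,0],[25.8,15.6,-0.5],1],[[0,0,0],[25.8,15.6,-0.5],1],[[0,0,0],[25.8,15.6,-0.5],1],[[0,0,0],[25.8,15.6,-0.5],1]]'
python3 - <<'E'
from h import *
np.set_printoptions(precision=1,suppress=True)
w=cap('wrist');t=cap('top');rgb(w,'w1.png')
for q,z in(('yellow_edge',136),('yellow_foot',0)):
  for n,p in (('w',w),('t',t)):
    for d in spotter.landmark_of(q,p)[:2]: print(q,n,d['centre'],d['score'],atz(p,d['centre'],z))
d=spotter.silhouettes('yellow_tray',w)
if d:
    m=d[0]['pixels'].astype(np.uint8);c=max(cv2.findContours(m,0,2)[0],key=cv2.contourArea)
    for v in cv2.approxPolyDP(c,4,True)[:,0]: print(v,atz(w,(v[1],v[0]),136))
print(ctrl.observe())
E
```

```text
clock: 4.0
tool_pos: [496.4, 249.9, 250.2]
tool_rot: [-3.141, 0.0, 1.744]
force: [-0.9, -0.5, 0.4]
grip_width: 0.999
grip_force: 0.0
yellow_edge w [212.1, 312.9] 0.81 [494.4 254.7 136. ]
yellow_edge w [123.4, 163.9] 0.15 [359.7 310.1 136. ]
yellow_edge t [254.1, 197.8] 0.82 [495. 258. 136.]
yellow_foot t [252.5, 199.1] 0.6 [508. 283.   0.]
yellow_foot t [279.5, 174.4] 0.56 [449.6 333.2   0. ]
[342  95] [500.3 352.5 136. ]
[282  96] [454.4 343.7 136. ]
[272 105] [447.9 335.4 136. ]
[273 117] [450.2 326.1 136. ]
[281 122] [457.1 323.1 136. ]
[286 280] [481.6 189.8 136. ]
[278 287] [475.5 181.7 136. ]
[278 299] [477.1 169.6 136. ]
[288 313] [488.1 156.6 136. ]
[340 310] [534.6 168.1 136. ]
{'clock': 4.35, 'joints': array([0.5, 0.3, 0.1, 1.3, 0. , 1.9]), 'joint_vel': array([ 0.,  0.,  0., -0., -0.,  0.]), 'effort': array([ -0.1, -43.5,  26.1,   0. ,  -0. ,  -0. ]), 'tool_pos': array([496.9, 250.9, 250.1]), 'tool_rot': array([ 3.1, -0. ,  1.7]), 'force': array([-0.3, -0. , -0.7]), 'ft_torque': array([-0., -0., -0.]), 'grip_force': 0.0, 'grip_width': 1.0016534018897414}
```

View pics/w1.png

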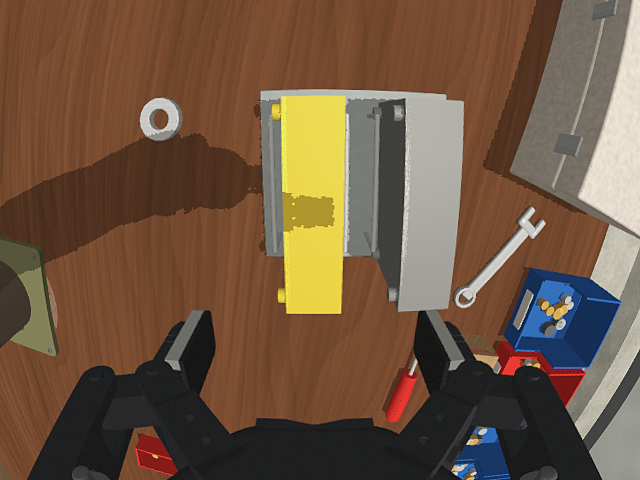

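Wrist view: the yellow top edge spans (282–342, 95) to (288–340, 312). The rim side faces the grey tray and the feet face the robot. The measured centre is (494, 255) with a yaw of 10.3°, so I'll descend and grip.

```bash
python3 -c "
from h import *
goal([494.3,255.2,104],down(100.3))"
```

```text
rotvec [ 0.    -0.    -0.005] shift cm [ 0.46 -0.18 14.61] clk 4.35
```

```bash
python3 -m inch '[[[0,0,-0.005],[0.5,-0.2,3],1],[[0,0,-0.005],[0.5,-0.2,6],1],[[0,0,-0.005],[0.5,-0.2,9],1],[[0,0,-0.005],[0.5,-0.2,11],1],[[0,0,-0.005],[0.5,-0.2,13],1],[[0,0,-0.005],[0.5,-0.2,14],1],[[0,0,-0.005],[0.5,-0.2,14.6],1],[[0,0,-0.005],[0.5,-0.2,14.6],1],[[0,0,-0.005],[0.5,-0.2,14.6],0.4],[[0,0,-0.005],[0.5,-0.2,14.6],0.3]]' 80; python3 -m inch '[[[0,0,0],[0,0,0],0.3],[[0,0,0],[0,0,0],0.3],[[0,0,0],[0,0,0],0.3],[[0,0,0],[0,0,0],0.3],[[0,0,0],[0,0,0],0.3],[[0,0,0],[0,0,0],0.3],[[0,0,0],[0,0,-1],0.3],[[0,0,0],[0,0,-2],0.3],[[0,0,0],[0,0,-3],0.3],[[0,0,0],[0,0,-4],0.3]]' 80
```

```text
clock: 5.35
tool_pos: [494.9, 256.3, 104.9]
tool_rot: [3.14, -0.001, 1.751]
force: [-0.1, 0.4, -0.6]
grip_width: 0.693
grip_force: 0.0
clock: 6.35
tool_pos: [494.4, 256.1, 145.3]
tool_rot: [3.14, -0.0, 1.751]
force: [-0.1, 1.1, 0.7]
grip_width: 0.302
grip_force: 0.0
```

```bash
python3 - <<'E'
from h import *
w=cap('wrist');rgb(w,'w2.png')
E
```

```text
(no output)
```

View pics/w2.png

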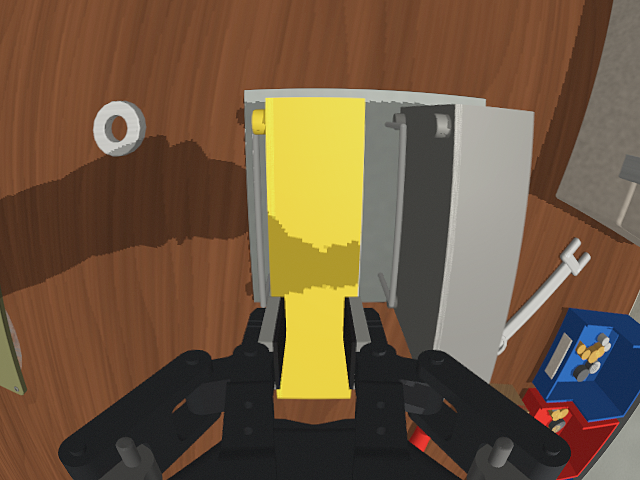

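Wrist view: the fingers closed without holding anything, and the tray is still in its bay (top edge from (265–365, 98) down to about row 395). I'll reopen, rise and measure again.

```bash
python3 -m inch '[[[0,0,0],[0,0,-3],1],[[0,0,0],[0,0,-5],1],[[0,0,0],[0,0,-5],1],[[0,0,0],[0,0,-5],1],[[0,0,0],[0,0,-5],1],[[0,0,0],[0,0,-5],1],[[0,0,0],[0,0,-5],1],[[0,0,0],[0,0,-5],1],[[0,0,0],[0,0,-5],1],[[0,0,0],[0,0,-5],1]]'
python3 - <<'E'
from h import *
np.set_printoptions(precision=1,suppress=True)
w=cap('wrist');s=cap('scene');t=cap('top');
obs=[]
for n,p in (('w',w),('t',t),('s',s)):
    for d in spotter.landmark_of('yellow_edge',p)[:1]: print(n,d['centre'],d['score'],atz(p,d['centre'],136));obs.append((p,d['centre']))
print(tri(obs[:2]),tri(obs))
for n,p in (('w',w),('t',t)):
  d=spotter.silhouettes('yellow_tray',p)
  if d:
    m=d[0]['pixels'].astype(np.uint8);c=max(cv2.findContours(m,0,2)[0],key=cv2.contourArea)
    for v in cv2.approxPolyDP(c,4,True)[:,0]: print(n,v,atz(p,(v[1],v[0]),136))
i=s['image'][190:370,350:530];cv2.imwrite('pics/c.png',cv2.resize(cv2.cvtColor(i,4),None,fx=3,fy=3))
E
```

```text
clock: 7.4
tool_pos: [494.0, 255.9, 193.8]
tool_rot: [-3.141, 0.0, 1.751]
force: [-0.5, -0.9, 0.4]
grip_width: 0.998
grip_force: 0.0
w [244.6, 315.8] 0.7 [495.5 253.3 136. ]
t [253.7, 196.2] 0.76 [495.8 261.  136. ]
s [252.9, 433.8] 0.91 [498.6 252.9 136. ]
(array([494.7, 258.2, 149.7]), [0.1, 0.1]) (array([496.5, 255.9, 137.7]), [2.2, 4.8, 3.9])
w [277 101] [454.1 343.7 136. ]
w [276 108] [454.2 339.1 136. ]
w [265 113] [447.8 334.9 136. ]
w [266 127] [449.9 326.  136. ]
w [278 132] [458.1 324.1 136. ]
w [282 322] [481.6 187.5 136. ]
w [273 327] [475.5 181.6 136. ]
w [273 340] [477.  169.5 136. ]
w [283 343] [485.1 168.3 136. ]
w [285 354] [488.1 157.8 136. ]
w [344 354] [534.2 166.2 136. ]
w [354 103] [502.2 351.2 136. ]
t [253 239] [525.5 154.4 136. ]
t [242 234] [534.8 175.6 136. ]
t [194 243] [516. 266. 136.]
t [192 272] [461.  267.6 136. ]
t [253 268] [470.3 152.8 136. ]
```

View pics/c.png

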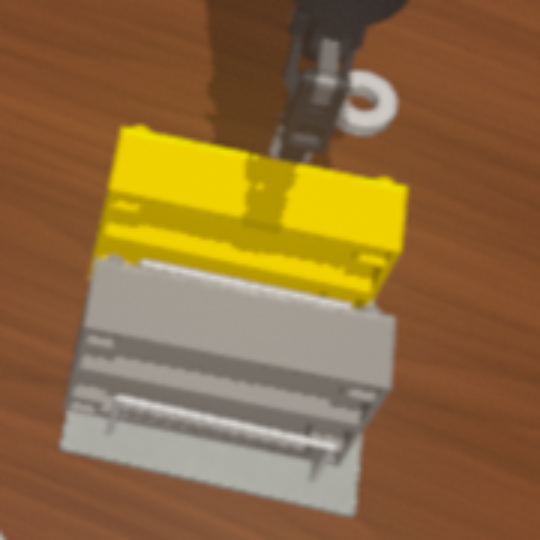

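Scene crop: the yellow tray hasn't moved and stands upright in its bay, next to the grey one. I'll go a little deeper, close, and check the grip before lifting.

```bash
python3 -m inch '[[[0,0,0],[0,0,4],1],[[0,0,0],[0,0,7],1],[[0,0,0],[0,0,9],1],[[0,0,0],[0,0,9.8],1],[[0,0,0],[0,0,9.8],1],[[0,0,0],[0,0,9.8],0.3],[[0,0,0],[0,0,9.8],0.3],[[0,0,0],[0,0,9.8],0.3],[[0,0,0],[0,0,9.8],0.3],[[0,0,0],[0,0,9.8],0.3]]' 80
```

```text
clock: 8.8
tool_pos: [493.8, 256.1, 97.8]
tool_rot: [3.141, -0.001, 1.751]
force: [-3.0, -1.2, 10.2]
grip_width: 0.296
grip_force: 5.0
```

Width 0.3 is actually contact, so the opening value isn't linear in mm. I'll command it fully shut to build grip force.

```bash
python3 -m inch '[[[0,0,0],[0,0,0],0],[[0,0,0],[0,0,0],0],[[0,0,0],[0,0,0],0],[[0,0,0],[0,0,-0.5],0],[[0,0,0],[0,0,-1],0],[[0,0,0],[0,0,-2],0],[[0,0,0],[0,0,-3],0],[[0,0,0],[0,0,-4],0],[[0,0,0],[0,0,-5],0],[[0,0,0],[0,0,-6],0]]' 80
```

```text
clock: 9.8
tool_pos: [494.2, 256.0, 156.8]
tool_rot: [3.141, -0.0, 1.751]
force: [0.2, 0.3, -0.9]
grip_width: -0.003
grip_force: 0.0
```

```bash
python3 -m inch '[[[0,0,0],[0,0,-3.5],1],[[0,0,0],[0,0,-3.5],1],[[0,0,0],[0,0,-3.5],1],[[0,0,0],[0,0,-3.5],1],[[0,0,0],[0,0,-3.5],1],[[0,0,0],[0,0,-3.5],1],[[0,0,0],[0,0,-3.5],1],[[0,0,0],[0,0,0],1],[[0,0,0],[0,0,3],1],[[0,0,0],[0,0,5],1]]' 80; python3 -m inch '[[[0,0,0],[0,0,0.9],1],[[0,0,0],[0,0,0.9],1],[[0,0,0],[0,0,0.9],0.6],[[0,0,0],[0,0,0.9],0.6],[[0,0,0],[0,0,0.9],0.6],[[0,0,0],[0,0,0.9],0.5],[[0,0,0],[0,0,0.9],0.5],[[0,0,0],[0,0,0.9],0.5],[[0,0,0],[0,0,0.9],0.5],[[0,0,0],[0,0,0.9],0.5]]' 80
python3 - <<'E'
from h import *
np.set_printoptions(precision=1,suppress=True)
w=cap('wrist');rgb(w,'w3.png');o=ctrl.observe();print(o['force'],o['ft_torque'],o['grip_width'],o['grip_force'])
E
```

```text
clock: 10.8
tool_pos: [492.8, 255.3, 103.6]
tool_rot: [-3.139, 0.001, 1.751]
force: [-0.5, -0.0, 0.2]
grip_width: 0.997
grip_force: 0.0
clock: 11.8
tool_pos: [494.0, 255.9, 96.9]
tool_rot: [-3.142, -0.0, 1.751]
force: [-0.2, -0.3, 0.1]
grip_width: 0.5
grip_force: 0.0
[0.  0.  0.1] [-0.  0. -0.] 0.5025811859770554 0.0
```

View pics/w3.png

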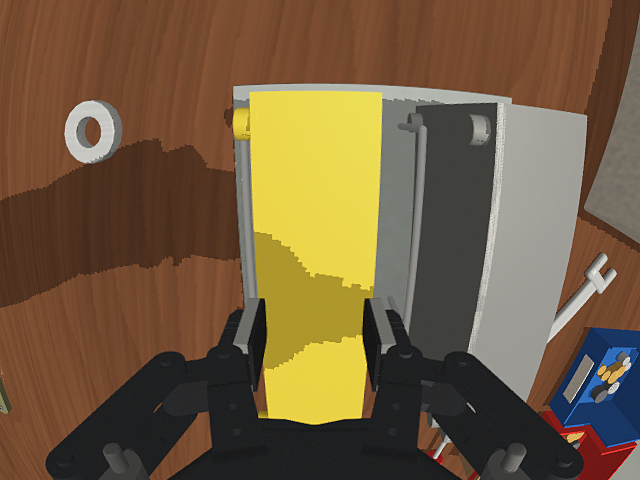

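```bash
python3 - <<'E'
from h import *
np.set_printoptions(precision=1,suppress=True)
w=cap('wrist');o=ctrl.observe();R0=Ro.from_euler('xyz',o['tool_rot'])
def proj(X):
    c=np.array(w['R'])@X+w['t'];th=np.arctan2(np.hypot(c[0],c[1]),c[2]);k=th/np.hypot(c[0],c[1]);return [round(float(v)) for v in (w['cy']+w['fy']*c[1]*k,w['cx']+w['fx']*c[0]*k)]
for z in (0,-10,-20,-30,-40,-50,-60):
    print(z,[proj(o['tool_pos']+R0.apply([sx,sy,z])) for sx in(11,-11) for sy in(-21,21)])
print(o['tool_pos'],ray(w,(240,320)))
for sx in(-95,95): 
  for dz in(-25,25): print('tray top corner',proj(np.array([494.3,255.2,136])+Ro.from_euler('z',10.3,degrees=True).apply([dz,-sx,0])))
E
```

```text
0 [[258, 275], [258, 354], [294, 276], [294, 352]]
-10 [[265, 273], [265, 356], [303, 274], [303, 354]]
-20 [[273, 270], [273, 358], [313, 273], [313, 356]]
-30 [[282, 268], [282, 360], [323, 270], [323, 358]]
-40 [[292, 265], [292, 363], [335, 268], [335, 360]]
-50 [[304, 262], [304, 366], [347, 266], [347, 363]]
-60 [[316, 259], [316, 369], [361, 263], [361, 365]]
[494.  255.9  96.8] (array([479. , 339. , 278.3]), array([ 0.1, -0.3, -0.9]))
tray top corner [91, 248]
tray top corner [91, 381]
tray top corner [449, 272]
tray top corner [449, 357]
```

Wrist view: the pads' far corners at (298,265) and (298,365) lie over the tray. They project about 45 mm behind the reported TCP. The 10 N touch at TCP z=98 with the tray top at 136 agrees, so the real fingertips end about 40 mm short of the TCP. I'll open and go about 30 mm deeper.

```bash
python3 -m inch '[[[0,0,0],[0,0,-1],1],[[0,0,0],[0,0,-1],1],[[0,0,0],[0,0,-1],1],[[0,0,0],[0,0,-1],1],[[0,0,0],[0,0,0],1],[[0,0,0],[0,0,1],1],[[0,0,0],[0,0,2],1],[[0,0,0],[0,0,2.6],1],[[0,0,0],[0,0,2.9],1],[[0,0,0],[0,0,2.9],0]]' 80; python3 -m inch '[[[0,0,0],[0,0,0],0],[[0,0,0],[0,0,0],0],[[0,0,0],[0,0,0],0],[[0,0,0],[0,0,0],0],[[0,0,0],[0,0,0],0],[[0,0,0],[0,0,0],0],[[0,0,0],[0,0,0],0],[[0,0,0],[0,0,0],0],[[0,0,0],[0,0,0],0],[[0,0,0],[0,0,0],0]]' 80
```

```text
clock: 12.9
tool_pos: [493.6, 255.7, 67.1]
tool_rot: [-3.14, 0.0, 1.751]
force: [-0.7, -0.2, 0.1]
grip_width: 0.859
grip_force: 0.0
clock: 13.9
tool_pos: [494.7, 256.3, 68.6]
tool_rot: [3.14, -0.001, 1.751]
force: [-0.4, -0.5, 5.6]
grip_width: 0.579
grip_force: 83.7
```

Gripped at 0.579 (about 49 mm) with 84 N. Lifting clear of the rack.

```bash
python3 -m inch '[[[0,0,0],[0,0,-0.5],0],[[0,0,0],[0,0,-1.5],0],[[0,0,0],[0,0,-3],0],[[0,0,0],[0,0,-5],0],[[0,0,0],[0,0,-7],0],[[0,0,0],[0,0,-9],0],[[0,0,0],[0,0,-11],0],[[0,0,0],[0,0,-12.5],0],[[0,0,0],[0,0,-13.5],0],[[0,0,0],[0,0,-14],0]]' 80
python3 - <<'E'
from h import *
R=down(100.3)
def hz(yaw,a):
    return Ro.from_euler('z',yaw,degrees=True)*Ro.from_euler('y',a,degrees=True)*Ro.from_matrix([[0,0,1],[1,0,0],[0,1,0]])
goal([500,20,230],hz(0,6))
goal([500,20,230],down(90))
print(ctrl.observe()['joints'])
E
```

```text
clock: 14.9
tool_pos: [494.1, 256.0, 208.7]
tool_rot: [3.141, -0.0, 1.751]
force: [0.3, 0.1, -2.8]
grip_width: 0.573
grip_force: 82.9
rotvec [-1.461 -0.132  0.146] shift cm [-23.32  -3.65  -2.13] clk 14.9
rotvec [ 0.001 -0.     0.18 ] shift cm [-23.32  -3.65  -2.13] clk 14.9
[ 4.77955534e-01  3.07912802e-01 -2.79800060e-02  1.23422889e+00
 -3.17657783e-05  1.86871915e+00]
```

```bash
python3 -m inch '[[[0,0,0],[-4,-0.6,-0.4],0],[[0,0,0],[-8,-1.2,-0.8],0],[[0,0,0.05],[-12,-1.8,-1.2],0],[[0,0,0.1],[-16,-2.4,-1.6],0],[[0,0,0.15],[-20,-3,-2.1],0],[[0,0,0.18],[-23.3,-3.6,-2.1],0],[[0,0,0.18],[-23.3,-3.6,-2.1],0],[[0,0,0.18],[-23.3,-3.6,-2.1],0],[[0,0,0.18],[-23.3,-3.6,-2.1],0],[[0,0,0.18],[-23.3,-3.6,-2.1],0]]' 80
python3 -m inch '[[[-0.15,0,0],[0,0,0],0],[[-0.3,0,0],[0,0,0],0],[[-0.45,0,0],[0,0,0],0],[[-0.6,0,0],[0,0,0],0],[[-0.75,0,0],[0,0,0],0],[[-0.9,0,0],[0,0,0],0],[[-1.05,0,0],[0,0,0],0],[[-1.2,0,0],[0,0,0],0],[[-1.35,0,0],[0,0,0],0],[[-1.46,0,0],[0,0,0],0]]' 80
cat >> h.py <<'E'
def hz(yaw,a):
    return Ro.from_euler('z',yaw,degrees=True)*Ro.from_euler('y',a,degrees=True)*Ro.from_matrix([[0,0,1],[1,0,0],[0,1,0]])
E
python3 -c "
from h import *
print(ctrl.observe()['joints'],ctrl.observe()['force'])
goal([500,20,60],hz(0,6))"
```

```text
clock: 15.9
tool_pos: [500.1, 21.3, 228.5]
tool_rot: [-3.141, -0.0, 1.573]
force: [0.5, -0.3, -2.2]
grip_width: 0.574
grip_force: 83.1
clock: 16.9
tool_pos: [523.4, 28.5, 311.4]
tool_rot: [1.928, 0.003, 1.563]
force: [-0.0, -0.2, -4.2]
grip_width: 0.567
grip_force: 90.3
[ 0.16617349 -0.37975926 -1.28107499 -0.53860563 -0.16359266  1.62964116] [-0.02963743 -0.22904389 -4.1914778 ]
rotvec [-0.253  0.008  0.001] shift cm [ -0.8  -24.37   6.61] clk 16.9
```

```bash
cat > fk.py <<'E'
from h import *
from scipy.optimize import least_squares
o=ctrl.observe()
D=[([-1.142,.26,-.138,1.173,0],[218.279,-477.462,192.604]),([.47796,.30791,-.02798,1.23423,0],[494.1,256,208.7]),(o['joints'][:5],o['tool_pos'])]
def fk(P,q):
    L1,a1,L2,a2,h,T=P; p=q[1]-q[2]+q[3]
    r=L1*np.sin(q[1]+a1)+L2*np.cos(q[1]-q[2]+a2); z=h+L1*np.cos(q[1]+a1)-L2*np.sin(q[1]-q[2]+a2)
    # tool dir: j5 yaw about the wrist's local up
    best=np.array([np.cos(p)*np.cos(q[4]),np.sin(q[4]),-np.sin(p)*np.cos(q[4])])
    X=np.array([r,0,z])+T*best
    return Ro.from_euler('z',q[0]).apply(X)
pri=np.array([300,0,300,0,200,350]);sc=np.array([100,.3,100,.3,100,30])
P=least_squares(lambda P:np.r_[np.concatenate([fk(P,q)-x for q,x in D]),(P-pri)/sc*.3],pri).x
if __name__=='__main__':
    np.set_printoptions(precision=3,suppress=True)
    print(P,[fk(P,q)-x for q,x in D])
    L1,a1,L2,a2,h,T=P;a=np.radians(6)
    for q3 in(-1.25,):
      for q2 in np.arange(-.8,1.7,.1):
        q=[0,q2,q3,a-q2+q3,0];x=fk(P,q)
        if -1.9<q[3]<2.12: print(round(q2,2),round(q[3],2),'tcp r,z',x[[0,2]],'wrist r',x[0]-T*np.cos(a))
E
python3 fk.py
```

```text
[245.346   0.309 493.439   0.245 643.55  363.084] [array([ 0.824, -1.802, -1.266]), array([-1.613, -0.881,  1.156]), array([-0.083, -0.672,  0.106])]
-0.8 -0.35 tcp r,z [624.356 505.951] wrist r 263.2601820706289
-0.7 -0.45 tcp r,z [613.092 480.167] wrist r 251.99694587150435
-0.6 -0.55 tcp r,z [599.311 455.636] wrist r 238.21583948834706
-0.5 -0.65 tcp r,z [583.15  432.603] wrist r 222.05455918070965
-0.4 -0.75 tcp r,z [564.77  411.299] wrist r 203.67458311921683
-0.3 -0.85 tcp r,z [544.355 391.936] wrist r 183.25955794906287
-0.2 -0.95 tcp r,z [522.109 374.708] wrist r 161.0134638534376
-0.1 -1.05 tcp r,z [498.254 359.787] wrist r 137.15857645096366
-0.0 -1.15 tcp r,z [473.029 347.322] wrist r 111.9332458911893
0.1 -1.25 tcp r,z [446.685 337.438] wrist r 85.5895153386819
0.2 -1.35 tcp r,z [419.486 330.233] wrist r 58.39060264104262
0.3 -1.45 tcp r,z [391.704 325.779] wrist r 30.60827034318112
0.4 -1.55 tcp r,z [363.615 324.121] wrist r 2.5201103257995214
0.5 -1.65 tcp r,z [335.502 325.276] wrist r -25.5932298009198
0.6 -1.75 tcp r,z [307.645 329.231] wrist r -53.450850835465246
0.7 -1.85 tcp r,z [280.321 335.948] wrist r -80.77440863696478
```

```bash
python3 -c "
from h import *
goal([580,20,200],hz(-20,6))"
```

```text
rotvec [-0.25  -0.333  0.081] shift cm [-0.78 -8.46  9.2 ] clk 16.9
```

```bash
python3 -m inch '[[[0,0,0],[-0.8,-2,4],0],[[-0.1,-0.1,0],[-0.8,-4,9.2],0],[[-0.25,-0.2,0.08],[-0.8,-7,9.2],0],[[-0.25,-0.33,0.08],[-0.8,-8.5,9.2],0],[[-0.25,-0.33,0.08],[-0.8,-8.5,9.2],0],[[-0.25,-0.33,0.08],[-0.8,-8.5,9.2],0],[[-0.25,-0.33,0.08],[-0.8,-8.5,9.2],0],[[-0.25,-0.33,0.08],[-0.8,-8.5,9.2],0],[[-0.25,-0.33,0.08],[-0.8,-8.5,9.2],0],[[-0.25,-0.33,0.08],[-0.8,-8.5,9.2],0]]' 80
python3 -c "
from h import *
o=ctrl.observe();print(np.round(o['joints'],5).tolist(),np.round(o['tool_pos'],2).tolist(),o['tool_rot'])"
```

```text
clock: 17.9
tool_pos: [649.1, 65.5, 223.6]
tool_rot: [1.71, 0.006, 1.185]
force: [-0.4, 0.2, -2.6]
grip_width: 0.568
grip_force: 90.6
[0.55787, 0.59636, -1.28228, -1.64421, -0.93102, 1.75382] [649.15, 65.49, 223.62] [1.70992889 0.00621369 1.18528082]
```

```bash
cat > fk.py <<'E'
from h import *
from scipy.optimize import least_squares
D=[([-1.142,.26,-.138,1.173,0],[218.279,-477.462,192.604]),([.47796,.30791,-.02798,1.23423,0],[494.1,256,208.7]),
([0.16617349,-0.37975926,-1.28107499,-0.53860563,-0.16359266],[523.4,28.5,311.4]),([0.55787,0.59636,-1.28228,-1.64421,-0.93102],[649.15,65.49,223.62])]
def fk(P,q):
    L1,a1,L2,a2,h,T,r0=P; p=q[1]-q[2]+q[3]
    r=r0+L1*np.sin(q[1]+a1)+L2*np.cos(q[1]-q[2]+a2); z=h+L1*np.cos(q[1]+a1)-L2*np.sin(q[1]-q[2]+a2)
    best=np.array([np.cos(p)*np.cos(q[4]),np.sin(q[4]),-np.sin(p)*np.cos(q[4])])
    return Ro.from_euler('z',q[0]).apply(np.array([r,0,z])+T*best)
pri=np.array([300,0,300,0,200,350,0]);sc=np.array([100,.2,100,.2,100,30,40])
P=least_squares(lambda P:np.r_[np.concatenate([fk(P,q)-x for q,x in D]),(P-pri)/sc*.3],pri).x
if __name__=='__main__':
    np.set_printoptions(precision=2,suppress=True)
    print(P,[fk(P,q)-x for q,x in D])
    for a in(6,12,20):
      b=[]
      for q2 in np.arange(-.8,1.72,.02):
        for q3 in np.arange(-1.27,1.37,.02):
          q=[0,q2,q3,np.radians(a)-q2+q3,0]
          x=fk(P,q)
          if -1.9<q[3]<2.12 and abs(x[2]-33-60*np.sin(np.radians(a)))<12: b.append((x[0],x[2],q2,q3,q[3]))
      b.sort();print(a,np.array(b[:1]),np.array(b[-1:]))
E
python3 fk.py
```

```text
[451.38   0.06 264.12  -0.2  178.3  359.78 128.78] [array([ 1.77, -3.87,  3.72]), array([-3.44, -1.83, -3.46]), array([-0.23, -0.17, -0.33]), array([ 0.2 , -0.51,  0.07])]
6 [[850.7   46.82   1.14  -0.85  -1.89]] [[1196.32   50.04    1.64    1.31   -0.23]]
12 [[804.86  49.62   1.06  -1.03  -1.88]] [[1194.59   55.57    1.58    1.31   -0.06]]
20 [[734.87  65.52   0.92  -1.27  -1.84]] [[1182.34   50.22    1.52    1.31    0.14]]
```

```bash
python3 - <<'E'
from fk import *
np.set_printoptions(precision=2,suppress=True)
q2,q3=np.meshgrid(np.arange(-.8,1.7,.01),np.arange(-1.26,1.36,.01))
L1,a1,L2,a2,h,T,r0=P
wr=r0+L1*np.sin(q2+a1)+L2*np.cos(q2-q3+a2);wz=h+L1*np.cos(q2+a1)-L2*np.sin(q2-q3+a2)
for rt in (480,520,560,600):
  for zt_extra in (0,):
    print('TCP r',rt)
    for a in range(5,75,5):
      A=np.radians(a);zt=57*np.sin(A)+33*np.cos(A)+5
      out=[]
      for j5 in np.arange(0,1.45,.1):
        sp=np.sin(A)/np.cos(j5)
        if sp>1: continue
        for p in {np.arcsin(sp),np.pi-np.arcsin(sp)}:
          # wrist z, r: TCP local = (wr+T cos p cos j5, T sin j5)
          w_z=zt+T*np.sin(A); x=rt**2-(T*np.sin(j5))**2
          if x<0: continue
          w_r=np.sqrt(x)-T*np.cos(p)*np.cos(j5)
          j4=p-q2+q3
          e=np.hypot(wr-w_r,wz-w_z)+1e3*((j4<-1.85)|(j4>2.1))
          i=np.unravel_index(e.argmin(),e.shape)
          if e[i]<4: out.append((round(j5,1),round(np.degrees(p)),round(w_r),round(w_z),round(q2[i],2),round(q3[i],2),round(j4[i],2)))
      if out: print(a,out[0],out[-1])
E
```

```text
TCP r 480
5 (np.float64(0.5), 174, 762, 74, np.float64(1.33), np.float64(0.35), np.float64(2.06)) (np.float64(1.4), 149, 376, 74, np.float64(1.35), np.float64(-1.26), np.float64(-0.01))
10 (np.float64(0.5), 169, 757, 110, np.float64(1.26), np.float64(0.3), np.float64(1.98)) (np.float64(1.3), 140, 405, 110, np.float64(1.17), np.float64(-1.2), np.float64(0.07))
15 (np.float64(0.4), 164, 777, 145, np.float64(1.24), np.float64(0.41), np.float64(2.03)) (np.float64(1.2), 134, 435, 145, np.float64(1.02), np.float64(-1.11), np.float64(0.22))
20 (np.float64(0.3), 159, 789, 179, np.float64(1.21), np.float64(0.48), np.float64(2.05)) (np.float64(1.1), 131, 464, 179, np.float64(0.89), np.float64(-1.0), np.float64(0.4))
25 (np.float64(0.1), 155, 803, 211, np.float64(1.2), np.float64(0.59), np.float64(2.09)) (np.float64(1.1), 111, 416, 211, np.float64(0.81), np.float64(-1.18), np.float64(-0.05))
30 (np.float64(0.0), 150, 792, 242, np.float64(1.13), np.float64(0.52), np.float64(2.01)) (np.float64(1.0), 112, 446, 242, np.float64(0.7), np.float64(-1.05), np.float64(0.21))
35 (np.float64(0.0), 145, 775
[... 8161 characters left out ...]
at64(0.0), 55, 394, 365, np.float64(0.28), np.float64(-1.05), np.float64(-0.37)) (np.float64(0.6), 97, 601, 365, np.float64(0.59), np.float64(-0.33), np.float64(0.77))
60 (np.float64(0.0), 60, 420, 382, np.float64(0.28), np.float64(-0.93), np.float64(-0.16)) (np.float64(0.5), 99, 626, 382, np.float64(0.61), np.float64(-0.2), np.float64(0.92))
65 (np.float64(0.0), 65, 448, 397, np.float64(0.29), np.float64(-0.81), np.float64(0.03)) (np.float64(0.4), 100, 642, 397, np.float64(0.62), np.float64(-0.11), np.float64(1.02))
70 (np.float64(0.0), 70, 477, 408, np.float64(0.32), np.float64(-0.69), np.float64(0.21)) (np.float64(0.3), 100, 652, 408, np.float64(0.63), np.float64(-0.04), np.float64(1.08))
```

The arm model says a near-horizontal tool isn't reachable low and radial. Pointing sideways (yaw −50°, 25° tip-down) over the free bench is reachable, so I'll go there.

```bash
python3 -c "
from h import *
goal([520,20,200],hz(-50,25))"
```

```text
rotvec [ 0.293 -0.467  0.145] shift cm [-9.06 -3.82 -9.82] clk 17.9
```

```bash
python3 -m inch '[[[0,0,0],[-1.5,-0.5,-1.5],0],[[0.1,-0.1,0.03],[-3,-1,-3],0],[[0.15,-0.2,0.06],[-5,-2,-5],0],[[0.2,-0.3,0.1],[-7,-3,-7],0],[[0.29,-0.4,0.14],[-9,-3.8,-9.8],0],[[0.293,-0.467,0.145],[-9.1,-3.8,-9.8],0],[[0.293,-0.467,0.145],[-9.1,-3.8,-9.8],0],[[0.293,-0.467,0.145],[-9.1,-3.8,-9.8],0],[[0.293,-0.467,0.145],[-9.1,-3.8,-9.8],0],[[0.293,-0.467,0.145],[-9.1,-3.8,-9.8],0]]' 80
python3 -c "
from h import *
o=ctrl.observe();print(np.round(o['joints'],3).tolist());goal([520,20,70],hz(-50,25))"
```

```text
clock: 18.9
tool_pos: [530.0, 22.4, 189.9]
tool_rot: [2.004, -0.01, 0.751]
force: [0.5, 0.1, -3.3]
grip_width: 0.568
grip_force: 90.4
[0.703, 0.259, -0.796, 0.403, -1.135, 3.028]
rotvec [ 0.003 -0.052  0.013] shift cm [ -1.01 -11.09   4.57] clk 18.9
```

```bash
python3 -c "
from h import *
goal([526,22,75],hz(-47,25))
goal([526,22,57],hz(-47,25))"
```

```text
rotvec [ 0.003 -0.004 -0.009] shift cm [ -0.43 -10.53   4.6 ] clk 18.9
rotvec [ 0.003 -0.004 -0.009] shift cm [ -0.45 -12.16   5.36] clk 18.9
```

```bash
python3 -m inch '[[[0,0,0],[0,-2.5,1],0],[[0,0,0],[-0.2,-5,2.1],0],[[0,0,0],[-0.3,-7.5,3.3],0],[[0,0,0],[-0.4,-9.5,4.1],0],[[0,0,0],[-0.4,-10.5,4.6],0],[[0,0,0],[-0.4,-11,4.8],0],[[0,0,0],[-0.4,-11.4,5],0],[[0,0,0],[-0.4,-11.7,5.1],0],[[0,0,0],[-0.4,-11.9,5.2],0],[[0,0,0],[-0.4,-11.9,5.2],0]]' 80
python3 - <<'E'
from h import *
s=cap('scene');i=s['image'][140:340,230:490];cv2.imwrite('pics/c2.png',cv2.resize(cv2.cvtColor(i,4),None,fx=3,fy=3))
print(ctrl.observe()['joints'])
E
```

```text
clock: 19.9
tool_pos: [527.8, 22.8, 59.6]
tool_rot: [2.001, -0.008, 0.753]
force: [-0.0, 0.1, -3.1]
grip_width: 0.568
grip_force: 90.3
[ 7.08452348e-01  5.31716966e-01 -9.36831485e-01 -2.87691257e-03
 -1.13861370e+00  3.03459919e+00]
```

View pics/c2.png

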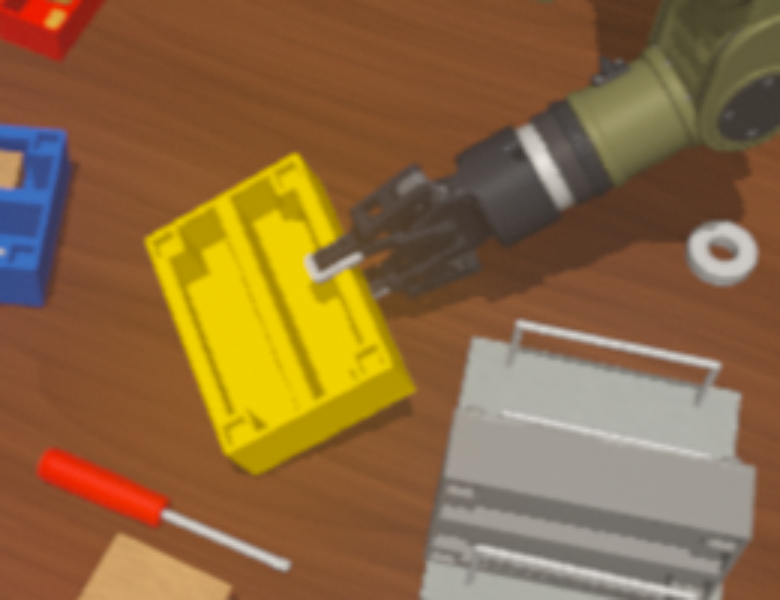

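The crop shows the tray held mouth-up, tilted, over free bench, between the blue tray and the rack. Nothing is near it. Lowering the far feet to the bench.

```bash
python3 -m inch '[[[0,0,0],[0,-0.1,0.05],0],[[0,0,0],[0,-0.2,0.1],0],[[0,0,0],[0,-0.3,0.14],0],[[0,0,0],[0,-0.4,0.18],0],[[0,0,0],[0,-0.45,0.21],0],[[0,0,0],[0,-0.5,0.23],0],[[0,0,0],[0,-0.55,0.25],0],[[0,0,0],[0,-0.6,0.28],0],[[0,0,0],[0,-0.6,0.28],0],[[0,0,0],[0,-0.6,0.28],0]]' 80
```

```text
clock: 20.95
tool_pos: [528.2, 22.7, 54.0]
tool_rot: [1.997, -0.008, 0.754]
force: [-1.2, 2.8, 4.2]
grip_width: 0.575
grip_force: 90.8
```

```bash
python3 -m inch '[[[0,0,0],[0,0,0],0.58],[[0,0,0],[0,0,0],0.6],[[0,0,0],[0,0,0],0.64],[[0,0,0],[0,0,0],0.69],[[0,0,0],[0,0,0],0.74],[[0,0,0],[0,0,0],0.8],[[0,0,0],[0,0,0],0.86],[[0,0,0],[0,0,0],0.92],[[0,0,0],[0,0,0],0.96],[[0,0,0],[0,0,0],1]]' 40
python3 -m inch '[[[0,0,0],[0,-0.2,0.1],1],[[0,0,0],[0,-0.4,0.2],1],[[0,0,0],[0,-0.6,0.3],1],[[0,0,0],[0,-0.8,0.4],1],[[0,0,0],[0,-1,0.48],1],[[0,0,0],[0,-1.1,0.52],1],[[0,0,0],[0,-1.2,0.56],1],[[0,0,0],[0,-1.3,0.61],1],[[0,0,0],[0,-1.3,0.61],1],[[0,0,0],[0,-1.3,0.61],1]]'
python3 - <<'E'
from h import *
s=cap('scene');i=s['image'][140:340,230:490];cv2.imwrite('pics/c3.png',cv2.resize(cv2.cvtColor(i,4),None,fx=3,fy=3))
E
```

```text
clock: 21.95
tool_pos: [527.6, 22.7, 52.8]
tool_rot: [2.001, -0.007, 0.753]
force: [0.7, 0.0, -2.1]
grip_width: 0.995
grip_force: 0.5
clock: 22.95
tool_pos: [527.8, 22.6, 38.4]
tool_rot: [2.0, -0.007, 0.753]
force: [-0.7, 1.3, -0.4]
grip_width: 1.003
grip_force: 0.6
```

View pics/c3.png

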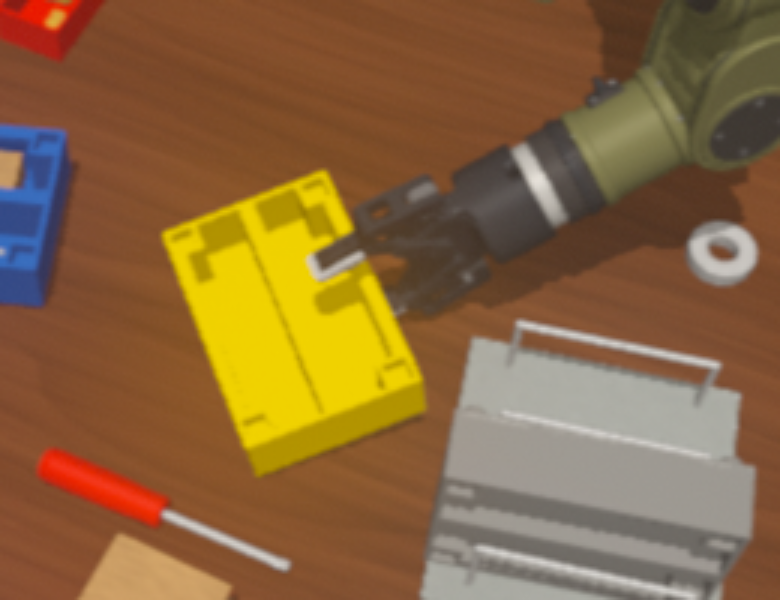

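The crop shows the tray almost flat, resting on the lower finger, mouth up. I'll lower a bit more and draw the finger out horizontally.

```bash
python3 -m inch '[[[0,0,0],[0,-0.2,0.1],1],[[0,0,0],[0,-0.36,0.17],1],[[0,0,0],[0,-0.36,0.17],1],[[0,0,0],[0,-0.8,-0.75],1],[[0,0,0],[0,-1.2,-1.65],1],[[0,0,0],[0,-1.6,-2.5],1],[[0,0,0],[0,-2.05,-3.45],1],[[0,0,0],[0,-2.5,-4.4],1],[[0,0,0],[0,-2.9,-5.3],1],[[0,0,0],[0,-2.9,-5.3],1]]'
python3 -m inch '[[[0,0,0],[0,-0.4,-0.9],1],[[0,0,0],[0,-0.8,-1.8],1],[[0,0,0],[0,0,-3],1],[[0,0,0],[0,2.5,-4.5],1],[[0,0,0],[0,5,-6],1],[[0,0,0],[0,8,-7.5],1],[[0,0,0],[0,11,-9],1],[[0,0,0],[0,14,-10.5],1],[[0,0,0],[0,17,-12],1],[[0,0,0],[0,20,-13],1]]'
python3 - <<'E'
from h import *
np.set_printoptions(precision=1,suppress=True)
t=cap('top');s=cap('scene')
for q,z in(('yellow_tray',58),('lower_tray',58)):
  for p in(t,s):
    d=spotter.silhouettes(q,p)[0];m=d['pixels'].astype(np.uint8)
    c=max(cv2.findContours(m,0,2)[0],key=cv2.contourArea)[:,0]
    P=np.array([atz(p,(r,cc),z)[:2] for cc,r in c],np.float32);r=cv2.minAreaRect(P);print(q,d['score'],r)
for q,z in(('yellow_spine',58),('yellow_tray',0),('lower_tray',0),('blue_socket',58),('yellow_foot',0)):
  for n,p in(('t',t),('s',s)):
    for d in spotter.landmark_of(q,p)[:3]: print(q,n,d['centre'],round(d['score'],2),atz(p,d['centre'],z))
o=ctrl.observe();print(o['joints'],o['force']);goal([510,20,250],down(120));rgb(t,'t4.png')
E
```

```text
clock: 24.0
tool_pos: [507.6, 47.6, 33.7]
tool_rot: [2.01, -0.007, 0.785]
force: [-1.0, -0.7, 0.2]
grip_width: 1.0
grip_force: 0.0
clock: 25.0
tool_pos: [500.1, 54.8, 271.1]
tool_rot: [2.018, -0.007, 0.809]
force: [0.2, 1.2, -0.2]
grip_width: 1.0
grip_force: 0.0
yellow_tray 0.75 ((513.3724365234375, 37.24364471435547), (191.00816345214844, 132.93911743164062), 43.49757385253906)
yellow_tray 0.87 ((524.5218505859375, 43.908050537109375), (211.96775817871094, 138.55889892578125), 43.27008819580078)
lower_tray 0.64 ((530.775146484375, -257.7314758300781), (130.9437255859375, 199.9856414794922), 18.13675880432129)
lower_tray 0.58 ((543.6068725585938, -249.24110412597656), (160.6073455810547, 200.97109985351562), 17.908620834350586)
yellow_spine t [249.5, 313.4] 0.86 [513.7  38.5  58. ]
yellow_spine t [138.7, 315.0] 0.34 [746.4  38.9  58. ]
yellow_spine s [241.4, 330.6] 0.9 [511.6  39.9  58. ]
yellow_tray t [248.6, 313.5] 0.9 [520.4  37.9   0. ]
yellow_tray t [229.4, 415.4] 0.64 [ 565.8 -182.5    0. ]
yellow_tray s [250.3, 326.3] 0.67 [503.1  27.9   0. ]
lower_tray t [243.3, 451.7] 0.61 [ 536.8 -261.4    0. ]
lower_tray s [215.9, 211.7] 0.95 [ 527.4 -255.9    0. ]
blue_socket t [228.4, 418.6] 0.56 [ 561. -178.   58.]
blue_socket t [241.6, 205.9] 0.42 [526.4 258.4  58. ]
blue_socket s [222.4, 236.4] 0.8 [ 551.8 -169.3   58. ]
blue_socket s [347.8, 283.4] 0.65 [771.4  52.1  58. ]
blue_socket s [251.5, 326.2] 0.45 [539.   41.3  58. ]
yellow_foot t [243.5, 203.2] 0.69 [527.6 275.    0. ]
yellow_foot t [207.2, 304.5] 0.64 [610.3  58.9   0. ]
yellow_foot t [176.6, 329.4] 0.43 [678.9   5.7   0. ]
yellow_foot s [292.1, 321.7] 0.69 [604.4  60.7   0. ]
yellow_foot s [315.8, 196.2] 0.52 [ 763.6 -157.4    0. ]
yellow_foot s [238.1, 355.3] 0.51 [445.3  75.8   0. ]
[ 0.8  0.1 -0.7  0.8 -1.1  3.1] [-0.5 -0.4 -0.3]
rotvec [ 1.   0.7 -1.1] shift cm [-1.9 -0.4  3.6] clk 25.8
```

The yellow tray lies flat at (513, 38), with its rim measuring 191×133 and its long axis at 43.5°. The hand is off it. Now I'll turn the tool down over the spine.

```bash
python3 -c "
from h import *
goal([513,38,240],down(43.5))"
```

```text
rotvec [ 1.123 -0.033  0.04 ] shift cm [-0.39 -1.74  3.14] clk 25.8
```

```bash
python3 -m inch '[[[0.15,0,0],[0,-0.2,0.5],0.6],[[0.3,-0.01,0.01],[-0.1,-0.5,1],0.6],[[0.45,-0.01,0.01],[-0.2,-0.8,1.5],0.6],[[0.6,-0.02,0.02],[-0.3,-1,2],0.6],[[0.75,-0.02,0.02],[-0.4,-1.2,2.5],0.6],[[0.9,-0.03,0.03],[-0.4,-1.5,3],0.6],[[1.05,-0.033,0.04],[-0.4,-1.7,3.1],0.6],[[1.123,-0.033,0.04],[-0.4,-1.7,3.1],0.6],[[1.123,-0.033,0.04],[-0.4,-1.7,3.1],0.6],[[1.123,-0.033,0.04],[-0.4,-1.7,3.1],0.6]]'
cat > meas.py <<'E'
from h import *
np.set_printoptions(precision=1,suppress=True)
def meas(w,lo,hi,z=58):
    """colour mask -> rectangle of the rim plane"""
    hsv=cv2.cvtColor(w['image'],cv2.COLOR_RGB2HSV);m=cv2.inRange(hsv,lo,hi)
    return m
E
python3 - <<'E'
from h import *
np.set_printoptions(precision=2,suppress=True)
w=cap('wrist');rgb(w,'w5.png')
for q,z in(('yellow_spine',58),('yellow_tray',0)):
    for d in spotter.landmark_of(q,w)[:2]: print(q,d['centre'],round(d['score'],2),atz(w,d['centre'],z))
d=spotter.silhouettes('yellow_tray',w)[0];m=d['pixels'].astype(np.uint8)
c=max(cv2.findContours(m,0,2)[0],key=cv2.contourArea)[:,0]
P=np.array([atz(w,(r,cc),58)[:2] for cc,r in c],np.float32);print(cv2.minAreaRect(P),d['score'])
o=ctrl.observe();print(o['joints'],o['clock']);goal([513.4,37.8,100],down(43.5))
E
```

```text
clock: 26.8
tool_pos: [512.8, 37.6, 240.1]
tool_rot: [3.142, 0.001, 0.758]
force: [-0.1, -0.2, -0.8]
grip_width: 0.602
grip_force: 0.0
yellow_spine [200.3, 311.9] 0.72 [510.87  38.33  58.  ]
yellow_tray [190.6, 310.4] 0.9 [507.95  38.35   0.  ]
((512.9577026367188, 36.68098449707031), (189.99874877929688, 131.17747497558594), 43.405086517333984) 0.63
[ 0.08  0.22 -0.06  1.29  0.    2.46] 27.0
rotvec [ 0. -0.  0.] shift cm [ 0.02  0.19 14.09] clk 27.0
```

View pics/w5.png

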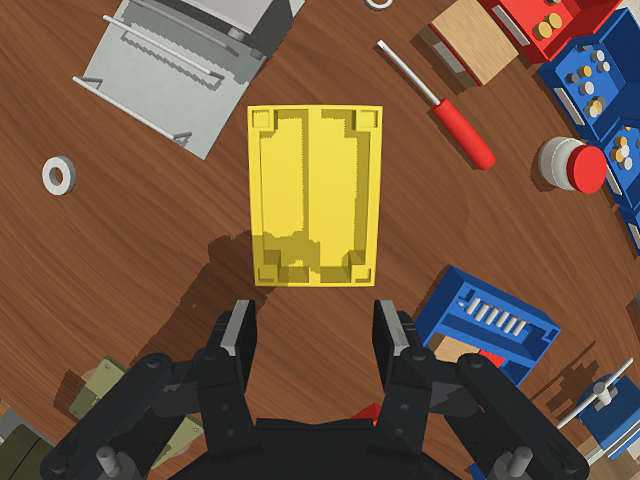

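Wrist view: the yellow tray lies flat and mouth up (corners (250,105), (381,105), (375,286), (255,286)), with the spine between the fingers' line. I'll measure its rim in the tool frame here. Then I'll view the blue tray from the same relative pose, so the biases cancel.

```bash
cat > rim.py <<'E'
from h import *
def rim(q,n=3):
    out=[]
    for k in range(n):
        w=cap('wrist');o=ctrl.observe();R0=Ro.from_euler('xyz',o['tool_rot'])
        L=spotter.silhouettes(q,w)
        if not L: continue
        m=max((d for d in L if d['score']>.3),key=lambda d:d['pixels'].sum())['pixels'].astype(np.uint8)
        # refine with the tray's own hue inside a dilated mask
        c=max(cv2.findContours(m,0,cv2.CHAIN_APPROX_NONE)[0],key=cv2.contourArea)[:,0]
        P=np.array([R0.inv().apply(atz(w,(r,cc),58)-o['tool_pos'])[:2] for cc,r in c],np.float32)
        (c0,s,a)=cv2.minAreaRect(P)
        if s[0]<s[1]: a+=90
        a=(a+90)%180-90;Rm=lambda t:np.array([[np.cos(t),np.sin(t)],[-np.sin(t),np.cos(t)]])
        t=np.radians(a);Q=(P-np.mean(cv2.boxPoints(cv2.minAreaRect(P)),0))@Rm(t).T
        f=[]
        for ax,h in((1,65),(0,95)):
            oth=1-ax;ho=95 if ax==1 else 65
            for sg in(1,-1):
                k_=(abs(Q[:,ax]-sg*h)<7)&(abs(Q[:,oth])<ho*.75)
                p=np.polyfit(Q[k_][:,oth],Q[k_][:,ax],1);f.append((*p,k_.sum()))
        sl=(f[0][0]+f[1][0])/2; cy=(f[0][1]+f[1][1])/2; cx=(f[2][1]+f[3][1])/2
        cen=np.mean(cv2.boxPoints(cv2.minAreaRect(P)),0)+np.array([cx,cy])@Rm(t)
        out.append([*cen,a+np.degrees(np.arctan(sl)),f[0][1]-f[1][1],f[2][1]-f[3][1],a+np.degrees(np.arctan(-(f[2][0]+f[3][0])/2))])
    print(q,'in tool frame: cx,cy,angle,width,length,angle from ends');print(np.round(out,2));print('mean',np.round(np.mean(out,0),2),'tool',np.round(o['tool_pos'],2),np.degrees(o['tool_rot']),o['clock'])
E
python3 - <<'E'
from rim import *
rim('yellow_tray')
goal([531,-257.9,240],down(108.1))
E
```

```text
yellow_tray in tool frame: cx,cy,angle,width,length,angle from ends
[[-1.2700e+00  2.4400e+00  2.7000e-01  1.2913e+02  1.8870e+02  2.5000e-01]
 [-1.1600e+00  2.1200e+00  1.0000e-01  1.2893e+02  1.8861e+02  5.0000e-02]
 [-1.3500e+00  1.6900e+00  3.0000e-01  1.2865e+02  1.8803e+02  4.1000e-01]]
mean [ -1.26   2.08   0.22 128.9  188.45   0.24] tool [512.5   38.63 240.99] [ 1.79987533e+02 -4.87009341e-02  4.35760616e+01] 27.25
rotvec [ 1.000e-03 -1.000e-03 -1.126e+00] shift cm [-19.09  22.75   0.08] clk 27.3
```

```bash
sed -i "s/o=ctrl.observe();R0=Ro/o=dict(ctrl.observe());tp=o['tool_pos'];cp=-np.array(w['R']).T@np.array(w['t']);R0=Ro/; s/atz(w,(r,cc),58)-o\['tool_pos'\]/atz(w,(r,cc),58)-cp/; s/out.append(\[\*cen/out.append([*R0.inv().apply(cp-tp),*cen/; s/cx,cy,angle,/cam-tcp xyz, rim-cam x y, angle,/" rim.py
python3 - <<'E'
from rim import *
np.set_printoptions(suppress=True,linewidth=150)
rim('yellow_tray',4)
E
```

```text
yellow_tray in tool frame: cam-tcp xyz, rim-cam x y, angle,width,length,angle from ends
[[  84.65   -0.05 -181.58  -85.79    1.66    0.06  128.61  187.76   -0.1 ]
 [  84.65    0.01 -181.56  -85.73    1.07    0.32  129.48  189.07   -0.21]
 [  84.67    0.04 -181.54  -85.9     1.21   -0.2   128.83  188.28    0.21]
 [  84.62    0.09 -181.51  -85.51    1.3     0.01  129.94  189.47    0.42]]
mean [  84.65    0.02 -181.55  -85.73    1.31    0.05  129.22  188.65    0.08] tool [512.87  38.09 240.71] [-179.98792729   -0.03235892   43.51049155] 27.65
```

```bash
python3 -m inch '[[[0,0,-0.1],[-1.9,2.3,0],0.6],[[0,0,-0.25],[-4.5,5.5,0],0.6],[[0,0,-0.4],[-7.5,9,0],0.6],[[0,0,-0.55],[-10.5,12.5,0],0.6],[[0,0,-0.7],[-13.5,16,0],0.6],[[0,0,-0.85],[-16.5,19.5,0],0.6],[[0,0,-1],[-19,22.7,0],0.6],[[0,0,-1.126],[-19.1,22.75,0],0.6],[[0,0,-1.126],[-19.1,22.75,0],0.6],[[0,0,-1.126],[-19.1,22.75,0],0.6]]'
python3 - <<'E'
from rim import *
np.set_printoptions(suppress=True,linewidth=150)
rim('lower_tray',4)
w=cap('wrist');rgb(w,'w6.png')
print([(d['centre'],d['score'],atz(w,d['centre'],58)) for d in spotter.landmark_of('blue_socket',w)[:4]])
E
```

```text
clock: 28.7
tool_pos: [530.7, -258.1, 240.4]
tool_rot: [3.141, -0.001, 1.883]
force: [0.9, 1.0, 0.3]
grip_width: 0.6
grip_force: 0.0
lower_tray in tool frame: cam-tcp xyz, rim-cam x y, angle,width,length,angle from ends
[[  84.05   -0.02 -181.4   -89.42   -0.76   -0.14  128.6   189.76   -0.04]
 [  84.38    0.11 -181.45  -89.73   -1.23   -0.14  129.05  189.19   -0.22]
 [  84.53    0.15 -181.52  -89.89   -1.13   -0.05  129.63  189.5     0.24]
 [  84.58    0.18 -181.55  -89.74   -1.25    0.11  128.23  188.99    0.33]]
mean [  84.38    0.1  -181.48  -89.69   -1.09   -0.05  128.88  189.36    0.07] tool [ 531.08 -257.67  240.8 ] [179.96777592  -0.01267681 108.06297352] 29.05
[([119.7, 365.3], 0.56, array([ 553.18458757, -166.18360962,   58.        ]))]
```

The two views give rim centres relative to the TCP to within about 0.3 mm. I'll go back to yellow, centre on it and grip. The grip centres the spine between the pads.

```bash
python3 -c "
from h import *
goal([513,36.4,240],down(43.5))"
```

```text
rotvec [ 0.000e+00 -1.000e-03  1.127e+00] shift cm [28.56  7.41  0.08] clk 29.2
```

```bash
python3 -m inch '[[[0,0,0.1],[3,0.8,0],0.6],[[0,0,0.25],[7.5,2,0],0.6],[[0,0,0.4],[12,3,0],0.6],[[0,0,0.55],[16.5,4.2,0],0.6],[[0,0,0.7],[21,5.5,0],0.6],[[0,0,0.85],[25.5,6.7,0],0.6],[[0,0,1],[28.5,7.4,0],0.6],[[0,0,1.127],[28.55,7.4,0],0.6],[[0,0,1.127],[28.55,7.4,0],0.6],[[0,0,1.127],[28.55,7.4,0],0.6]]' 60
python3 -c "
from h import *
goal([513,36.4,-8],down(43.5))"
```

```text
clock: 30.2
tool_pos: [512.9, 36.6, 240.8]
tool_rot: [-3.142, -0.001, 0.76]
force: [-0.5, -0.0, 0.4]
grip_width: 0.6
grip_force: 0.0
rotvec [-0.    -0.001  0.001] shift cm [-2.000e-02  2.000e-02  2.488e+01] clk 30.2
```

```bash
python3 -m inch '[[[0,0,0],[0,0,5],0.6],[[0,0,0],[0,0,10],0.6],[[0,0,0],[0,0,14],0.6],[[0,0,0],[0,0,17],0.6],[[0,0,0],[0,0,19.5],0.6],[[0,0,0],[0,0,21.5],0.6],[[0,0,0],[0,0,23],0.6],[[0,0,0],[0,0,24],0.6],[[0,0,0],[0,0,24.7],0.6],[[0,0,0],[0,0,24.7],0.6]]' 60
```

```text
clock: 31.2
tool_pos: [512.6, 36.0, -6.8]
tool_rot: [-3.141, 0.0, 0.758]
force: [-0.3, -0.6, 0.3]
grip_width: 0.6
grip_force: 0.0
```

```bash
python3 -m inch '[[[0,0,0],[0,0,0],0],[[0,0,0],[0,0,0],0],[[0,0,0],[0,0,0],0],[[0,0,0],[0,0,0],0],[[0,0,0],[0,0,0],0],[[0,0,0],[0,0,0],0],[[0,0,0],[0,0,0],0],[[0,0,0],[0,0,0],0],[[0,0,0],[0,0,0],0],[[0,0,0],[0,0,0],0]]' 60
```

```text
clock: 32.2
tool_pos: [513.8, 36.3, -5.3]
tool_rot: [3.141, -0.002, 0.759]
force: [-1.0, 1.3, 6.2]
grip_width: 0.125
grip_force: 59.7
```

```bash
python3 -m inch '[[[0,0,0],[0,0,0],0.6],[[0,0,0],[0,0,0],0.6],[[0,0,0],[0,0,0],0.6],[[0,0,0],[0,0,0],0.6],[[0,0,0],[0,0,-4],0.6],[[0,0,0],[0,0,-9],0.6],[[0,0,0],[0,0,-14],0.6],[[0,0,0],[0,0,-19],0.6],[[0,0,0],[0,0,-24.7],0.6],[[0,0,0],[0,0,-24.7],0.6]]' 60
python3 - <<'E'
from rim import *
np.set_printoptions(suppress=True,linewidth=150)
rim('yellow_tray',5)
E
```

```text
clock: 33.2
tool_pos: [516.6, 36.2, 247.3]
tool_rot: [3.134, -0.009, 0.759]
force: [0.3, -0.0, -0.5]
grip_width: 0.598
grip_force: 0.0
yellow_tray in tool frame: cam-tcp xyz, rim-cam x y, angle,width,length,angle from ends
[[  84.86    0.29 -183.52  -87.77   -2.85    0.22  129.07  188.49    0.09]
 [  85.15    0.56 -183.84  -84.95   -0.03    0.21  128.67  189.24   -0.12]
 [  84.81    0.25 -182.25  -82.99    1.82   -0.06  128.9   189.33   -0.06]
 [  84.59    0.09 -181.44  -82.41    2.3    -0.26  129.01  189.41    0.57]
 [  84.51    0.04 -181.16  -83.43    1.78   -0.11  129.    189.18    0.03]]
mean [  84.78    0.25 -182.44  -84.31    0.6     0.    128.93  189.13    0.1 ] tool [511.97  35.96 239.09] [-179.8701706     0.11332674   43.46109369] 33.65
```

```bash
python3 - <<'E'
from rim import *
np.set_printoptions(suppress=True,linewidth=150)
rim('yellow_tray',4)
goal([513,36.4,-8],down(43.5))
E
```

```text
Traceback (most recent call last):
  File "rim.py", line 21, in rim
    p=np.polyfit(Q[k_][:,oth],Q[k_][:,ax],1);f.append((*p,k_.sum()))
TypeError: expected non-empty vector for x
```

```bash
sed -i "s/key=lambda d:d\['pixels'\].sum()/key=lambda d:d['score']/" rim.py; python3 - <<'E'
from rim import *
np.set_printoptions(suppress=True,linewidth=150)
rim('yellow_tray',4)
goal([513,36.4,-8],down(43.5))
E
```

```text
yellow_tray in tool frame: cam-tcp xyz, rim-cam x y, angle,width,length,angle from ends
[[  84.62    0.1  -181.46  -83.92    0.64   -0.01  128.04  187.91   -0.2 ]
 [  84.63    0.13 -181.51  -84.2     0.67   -0.15  129.    189.05    0.11]
 [  84.64    0.13 -181.5   -84.09    0.61   -0.11  129.01  189.45    0.23]
 [  84.64    0.11 -181.52  -84.13    0.74   -0.11  129.1   189.23    0.01]]
mean [  84.63    0.12 -181.5   -84.08    0.66   -0.1   128.79  188.91    0.04] tool [512.98  36.01 240.79] [-179.99293952   -0.03793976   43.45873353] 34.35
rotvec [-0.    -0.001 -0.001] shift cm [ 0.01 -0.02 24.88] clk 34.4
```

```bash
python3 -m inch '[[[0,0,0],[0,0,5],0.6],[[0,0,0],[0,0,10],0.6],[[0,0,0],[0,0,14],0.6],[[0,0,0],[0,0,17.5],0.6],[[0,0,0],[0,0,20],0.6],[[0,0,0],[0,0,22],0.6],[[0,0,0],[0,0,23.5],0.6],[[0,0,0],[0,0,24.3],0.6],[[0,0,0],[0,0,24.6],0.6],[[0,0,0],[0,0,24.6],0]]' 80
python3 -m inch '[[[0,0,0],[0,0,0],0],[[0,0,0],[0,0,0],0],[[0,0,0],[0,0,0],0],[[0,0,0],[0,0,0],0],[[0,0,0],[0,0,0],0],[[0,0,0],[0,0,-1],0],[[0,0,0],[0,0,-3],0],[[0,0,0],[0,0,-6],0],[[0,0,0],[0,0,-9],0],[[0,0,0],[0,0,-12],0]]' 80
python3 -c "
from h import *
goal([531.1,-263.9,120],down(108.07))"
```

```text
clock: 35.4
tool_pos: [513.2, 36.1, -5.1]
tool_rot: [-3.141, -0.001, 0.759]
force: [-0.4, -0.6, -0.3]
grip_width: 0.448
grip_force: 0.0
clock: 36.4
tool_pos: [512.1, 36.0, 115.9]
tool_rot: [-3.141, 0.0, 0.758]
force: [-0.1, 0.6, -1.9]
grip_width: 0.12
grip_force: 78.1
rotvec [-1.000e-03 -0.000e+00 -1.128e+00] shift cm [-19.25  23.07  -0.43] clk 36.4
```

```bash
python3 -m inch '[[[0,0,-0.1],[-1.5,1.8,-1],0],[[0,0,-0.25],[-4,5,-1],0],[[0,0,-0.4],[-7,8.5,-1],0],[[0,0,-0.55],[-10,12,-1],0],[[0,0,-0.7],[-13,15.5,-0.5],0],[[0,0,-0.85],[-16,19,-0.4],0],[[0,0,-1],[-18.5,22,-0.4],0],[[0,0,-1.128],[-19.25,23.05,-0.4],0],[[0,0,-1.128],[-19.25,23.05,-0.4],0],[[0,0,-1.128],[-19.25,23.05,-0.4],0]]' 80
python3 -m inch '[[[0,0,0],[0,0,1],0],[[0,0,0],[0,0,2],0],[[0,0,0],[0,0,3],0],[[0,0,0],[0,0,4],0],[[0,0,0],[0,0,4.7],0],[[0,0,0],[0,0,5.2],0],[[0,0,0],[0,0,5.5],0],[[0,0,0],[0,0,5.5],0],[[0,0,0],[0,0,5.5],0],[[0,0,0],[0,0,5.5],0]]' 80
python3 - <<'E'
from h import *
for i in range(3): w=cap('wrist');print(ctrl.observe()['tool_pos'],ctrl.observe()['force'])
goal([531.1,-263.9,62],down(108.07));rgb(w,'w7.png');t=cap('top');i=t['image'][180:310,380:540];cv2.imwrite('pics/c7.png',cv2.resize(cv2.cvtColor(i,4),None,fx=5,fy=4.6))
E
```

```text
clock: 37.4
tool_pos: [531.0, -263.2, 118.3]
tool_rot: [-3.141, -0.002, 1.884]
force: [-0.5, 0.1, -2.3]
grip_width: 0.12
grip_force: 78.3
clock: 38.4
tool_pos: [532.2, -263.9, 64.1]
tool_rot: [3.14, 0.0, 1.886]
force: [0.0, -0.2, -3.1]
grip_width: 0.122
grip_force: 78.3
[ 532.17231521 -263.87497428   64.04199522] [ 0.25439655 -0.45025055 -2.38020369]
[ 532.14296924 -263.81295616   64.02285838] [-0.19575024 -0.60758776 -2.37721524]
[ 532.0700014  -263.77626005   63.94695826] [ 1.59454721e-01 -1.71564582e-04 -3.15651766e+00]
rotvec [0.001 0.    0.   ] shift cm [ 0.02 -0.1   0.19] clk 38.55
```

View pics/w7.png

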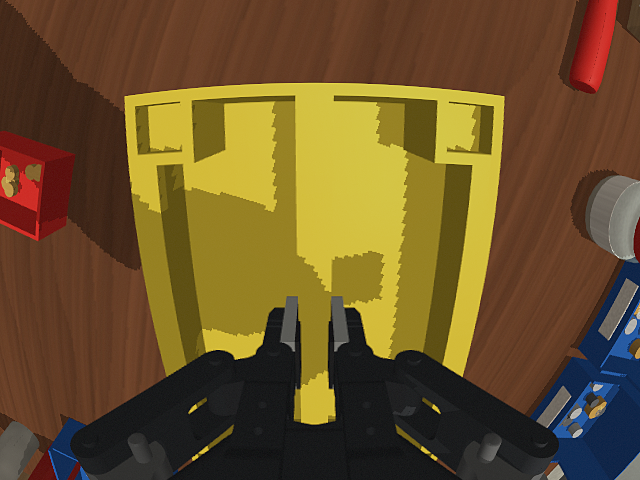

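Wrist view: the yellow tray is level in the hand over the blue one, which is hidden beneath it. The spine is between the pads at (330, 315). I'll correct by 1 mm and lower until the feet touch.

```bash
python3 -m inch '[[[0,0,0],[0,-0.1,0],0],[[0,0,0],[0,-0.1,0.3],0],[[0,0,0],[0,-0.1,0.5],0],[[0,0,0],[0,-0.1,0.7],0],[[0,0,0],[0,-0.1,0.85],0],[[0,0,0],[0,-0.1,1],0],[[0,0,0],[0,-0.1,1.1],0],[[0,0,0],[0,-0.1,1.2],0],[[0,0,0],[0,-0.1,1.3],0],[[0,0,0],[0,-0.1,1.4],0]]' 80
```

```text
clock: 39.6
tool_pos: [530.9, -263.9, 49.6]
tool_rot: [3.141, -0.0, 1.887]
force: [-0.8, -0.3, -2.5]
grip_width: 0.125
grip_force: 78.3
```

```bash
python3 -c "
from h import *
o=ctrl.observe();print(o['tool_pos'],o['force'],o['ft_torque'])
o=cap('scene');o=ctrl.observe();print(o['tool_pos'],o['force'],o['ft_torque'])"
```

```text
[ 530.88811596 -263.89985774   49.55825037] [-0.777379   -0.25377889 -2.45503242] [0.00703807 0.02204539 0.03206435]
[ 530.78376411 -263.88883996   49.38004496] [-0.3650373  -0.07127428 -1.95546077] [ 0.0304743  -0.00794596  0.02224897]
```

No contact 3 mm below the expected rim touch, so the feet are probably entering the sockets. Continuing gently.

```bash
python3 -m inch '[[[0,0,0],[0,0,0.05],0],[[0,0,0],[0,0,0.1],0],[[0,0,0],[0,0,0.15],0],[[0,0,0],[0,0,0.2],0],[[0,0,0],[0,0,0.25],0],[[0,0,0],[0,0,0.3],0],[[0,0,0],[0,0,0.35],0],[[0,0,0],[0,0,0.4],0],[[0,0,0],[0,0,0.4],0],[[0,0,0],[0,0,0.4],0]]' 80
```

```text
clock: 40.65
tool_pos: [530.9, -263.9, 45.8]
tool_rot: [3.141, -0.0, 1.887]
force: [-1.1, 0.6, -0.3]
grip_width: 0.124
grip_force: 78.7
```

```bash
python3 -m inch '[[[0,0,0],[0,0,0.04],0],[[0,0,0],[0,0,0.08],0],[[0,0,0],[0,0,0.12],0],[[0,0,0],[0,0,0.16],0],[[0,0,0],[0,0,0.2],0],[[0,0,0],[0,0,0.2],0],[[0,0,0],[0,0,0.2],0],[[0,0,0],[0,0,0.2],0],[[0,0,0],[0,0,0.2],0],[[0,0,0],[0,0,0.2],0]]' 80
```

```text
clock: 41.65
tool_pos: [530.9, -264.0, 45.8]
tool_rot: [3.14, 0.001, 1.886]
force: [-5.3, 2.2, 13.3]
grip_width: 0.122
grip_force: 80.6
```

```bash
python3 -m inch '[[[0,0,0],[0,0,0.05],0],[[0,0,0],[0,0,0.1],0],[[0,0,0],[0,0,0.1],0],[[0,0,0],[0,0,0.1],0],[[0,0,0],[0,0,0.1],0],[[0,0,0],[0,0,0.1],0],[[0,0,0],[0,0,0.1],0],[[0,0,0],[0,0,0.05],0],[[0,0,0],[0,0,0],0],[[0,0,0],[0,0,-0.1],0]]' 80
python3 - <<'E'
from h import *
np.set_printoptions(precision=1,suppress=True)
s=cap('scene');i=s['image'][150:260,140:280];cv2.imwrite('pics/c8.png',cv2.resize(cv2.cvtColor(i,4),None,fx=5,fy=5,interpolation=2))
print(ctrl.observe()['tool_pos'],ctrl.observe()['force'])
E
```

```text
clock: 42.65
tool_pos: [530.9, -264.0, 45.8]
tool_rot: [3.14, 0.0, 1.886]
force: [-0.6, 1.6, 1.2]
grip_width: 0.121
grip_force: 78.9
[ 530.9 -264.    45.8] [-3.4  1.7  8.7]
```

View pics/c8.png

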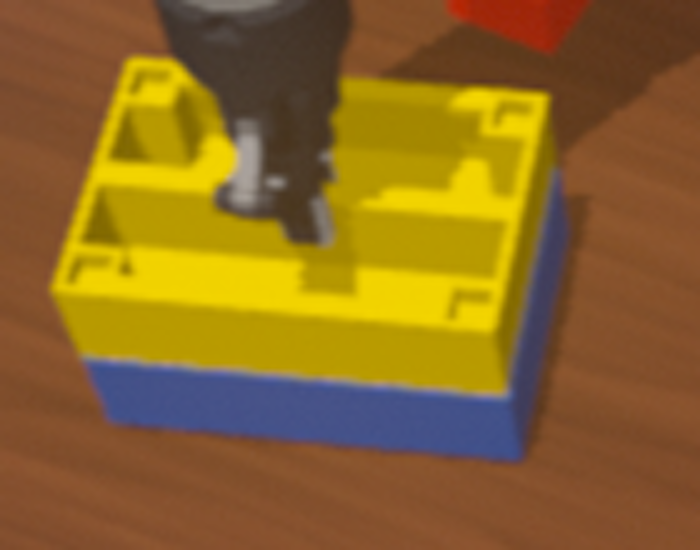

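The crop shows the yellow tray sitting square on the blue one, with no gap along either visible side. TCP z held at 45.8 under the push, which matches fully home. Releasing and withdrawing.

```bash
python3 -m inch '[[[0,0,0],[0,0,0],0.15],[[0,0,0],[0,0,0],0.25],[[0,0,0],[0,0,0],0.4],[[0,0,0],[0,0,0],0.5],[[0,0,0],[0,0,0],0.5],[[0,0,0],[0,0,0],0.5],[[0,0,0],[0,0,-1],0.5],[[0,0,0],[0,0,-3],0.5],[[0,0,0],[0,0,-6],0.5],[[0,0,0],[0,0,-9],0.5]]'
python3 -m inch '[[[0,0,0],[0,0,-3],0.5],[[0,0,0],[0,0,-6],0.5],[[0,0,0],[0,0,-9],0.5],[[0,0,0],[0,0,-11],0.5],[[0,0,0],[0,0,-12],0.5],[[0,0,0],[0,0,-12],0.5],[[0,0,0],[0,0,-12],0.5],[[0,0,0],[0,0,-12],0.5],[[0,0,0],[0,0,-12],0.5],[[0,0,0],[0,0,-12],0.5]]'
python3 - <<'E'
from h import *
np.set_printoptions(precision=1,suppress=True)
t=cap('top');s=cap('scene');w=cap('wrist');obs=[]
for p in(t,s,w):
    for d in spotter.landmark_of('yellow_spine',p)[:1]: print(d['centre'],round(d['score'],2),atz(p,d['centre'],108));obs.append((p,d['centre']))
print(tri(obs))
d=spotter.silhouettes('yellow_tray',w)[0];m=d['pixels'].astype(np.uint8)
c=max(cv2.findContours(m,0,2)[0],key=cv2.contourArea)[:,0]
print(cv2.minAreaRect(np.array([atz(w,(r,cc),108)[:2] for cc,r in c],np.float32)),d['score'])
for q in('grey_tray','screwdriver','bearing','red_box'):
    for d in spotter.look_for(q,t)[:1]: print(q,d['centre'])
E
```

```text
clock: 43.7
tool_pos: [530.5, -263.8, 135.9]
tool_rot: [3.142, -0.001, 1.886]
force: [0.7, 0.4, -0.2]
grip_width: 0.498
grip_force: 0.0
clock: 44.7
tool_pos: [530.3, -263.8, 253.6]
tool_rot: [-3.141, -0.002, 1.887]
force: [0.3, -0.5, 0.2]
grip_width: 0.5
grip_force: 0.0
[240.0, 467.2] 0.73 [ 533.4 -264.2  108. ]
[188.3, 202.1] 0.93 [ 531.  -258.9  108. ]
[205.8, 312.7] 0.81 [ 528.2 -261.9  108. ]
(array([ 530.5, -262.1,  106.8]), [3.7, 2.4, 2.2])
((531.0460205078125, -265.0235595703125), (132.02622985839844, 192.2209014892578), 18.232093811035156) 0.7
grey_tray [206.5, 194.3]
screwdriver [174.8, 349.8]
bearing [348.3, 178.3]
red_box [357.2, 469.4]
```

Spine height 106.8 mm against 108 nominal for home, and the tray is square at 18.2°. The hand is clear, so I'm handing in.

```bash
python3 -c "
from bench import ctrl
print(ctrl.sign_off())"
```

```text
the job is handed in; nothing more can be done
None
```

The yellow tray came out of the rack, lay right side up on the bench with the hand off it, and is now fully home and square on the blue tray, released only then and handed in at about 45 s; I viewed 11 pictures, one over your limit of 10.

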